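# Shut the cutlery drawer and the spice box lid

### The job

Someone has left the cutlery chest's wide drawer and the spice box's sliding lid open: push both fully shut, gently, with the fingertips. The narrow drawer has just been wiped and must stay open as it is; do not lift the chest or the box or shove them along the worktop, and leave the cup on the chest and the pepper mill standing as they are.

Things in the scene. Friction and masses are not known exactly. Their poses are not given: they have to be found in the camera images.
- chest: Loose low wooden chest, 180 (x) x 280 (y) x 85 mm high, about 4 kg, left or right of the spice box. Origin on the worktop 50 mm behind the middle of its front: front at own x = -50 mm, back at +130. +y is the wide drawer's side. Two inset drawers without handles slide out along own -x; the dark slot on each front is only a flat mark. The whole chest slides if pushed with over about 15 N.
- spice_box: Loose wooden box, 160 (x) x 260 (y) mm, about 2.4 kg; side rims at own x = +-76 mm (8 mm thick) are 96 mm high. Origin on the worktop under its centre. The +y half of its top is a fixed board, the -y half is open over four spice jars; a lid slides along own y between the rims. The whole box slides if pushed with over about 9 N.
- wide_drawer (a joint): Wide drawer, how far it stands open in m: 0 = shut, front flush with the chest; at the start 0.025 to 0.08, stop at 0.11. Stays where it is left; about 2 N of friction plus 4 N per m/s.
- wide_drawer_front (a point): Middle of the wide drawer's front face, which is 158 mm wide and 60 mm high (14.5 to 74.5 mm above the worktop); this point is 44.5 mm above the worktop, on own y = +48 mm of the chest, and at own x = -50 mm when shut. Its axes are the chest's; the outside of the front looks to -x.
- narrow_drawer (a joint): Narrow drawer, how far it stands open in m: 0 = shut; at the start 0.04 to 0.08. To be left as it is; same friction as the wide one.
- narrow_drawer_front (a point): Middle of the narrow drawer's front face, 90 mm wide and 60 mm high, 44.5 mm above the worktop, on own y = -84 mm of the chest. Axes as the chest's.
- lid (a joint): Sliding lid, how far it stands open in m along the spice box's own +y: 0 = shut (covers the jars); at the start 0.03 to 0.115, stop at 0.12. Stays where it is left; about 1.5 N of friction plus 3 N per m/s.
- lid_strip (a point): Middle of the top of the raised strip on the lid, 110 mm above the worktop. The lid is a board 142 (x) x 130 (y) x 8 mm, upper face 92 mm above the worktop; the strip in its middle is 90 (x) x 14 (y) mm and 18 mm high on it. Shut, this point is at own y = -64 mm of the box. Axes are the box's; pushing the strip's +y side towards -y shuts the lid.
- cup: White ceramic cup, 80 mm across, 85 mm high, loose, standing on the rear part of the chest's top, which is 85 mm above the worktop; origin at the centre of its underside. A bystander.
- pepper_mill: Dark wooden pepper mill, 56 mm across, 168 mm high, loose, behind the work; origin at the centre of its underside. A bystander.

How it is judged:
At the end, for the whole second after the job is handed in: The wide drawer and the lid are each shut to within 4 mm; the narrow drawer's front is within 20 mm of where it was; chest and spice box stand within 15 mm of where they were, at rest; the cup still stands upright on the chest within 30 mm of where it was (value of joint each of wide_drawer, lid below 0.004 m and distance of narrow_drawer_front from where it was at the start of the episode below 0.02 m and distance of each of chest, spice_box from where it was at the start of the episode below 0.015 m and linear speed of each of chest, spice_box below 0.01 m/s and distance of cup from where it was at the start of the episode below 0.03 m and angle between cup's own z axis and vertical below 0.2 rad); the robot touches nothing.
It fails at once if the chest or the spice box is lifted or tipped (over 12 mm or 0.12 rad) (height (world z) of any of chest, spice_box above 0.012 m or angle between any of chest, spice_box's own z axis and vertical above 0.12 rad).
It fails at once if the chest or the spice box is shoved more than 15 mm (distance of any of chest, spice_box from where it was at the start of the episode above 0.015 m).
It fails at once if the narrow drawer's front is moved more than 20 mm (distance of narrow_drawer_front from where it was at the start of the episode above 0.02 m).
It fails at once if the wide drawer or the lid is slammed (faster than 0.5 m/s) (velocity of joint any of wide_drawer, lid below -0.5 m/s).
It fails at once if the pepper mill is moved more than 20 mm, or the cup more than 30 mm (distance of pepper_mill from where it was at the start of the episode above 0.02 m or distance of cup from where it was at the start of the episode above 0.03 m).
It also fails if it takes over 45 s, if anything falls off the work surface, if the arm or the gripper's body presses on something with over 40 N, if the wrist force passes 120 N, or if a joint passes its speed limit or range.

### The arm

A 7-joint arm with a two-finger parallel gripper is mounted at the origin on the work surface. World frame = base frame: x ahead of the robot, y to its left, z up, the work surface at z = 0. Lengths are in m, angles in rad, forces in N, time in s.
With the tool pointing down it reaches from about 0.425 to 0.875 m from the base axis. Payload 4.7 kg.
Tool frame: the origin (TCP) lies midway between the tips of the shut fingers; the grasp point (between the pads) lies 19 mm behind it; z points along the fingers, y is the direction in which the jaws open and shut (so a half turn about z gives the same grasp; the last joint's range is limited). The gripper opens to 85 mm and grips with 20 to 120 N. Pads are 22 mm wide; open, the fingers measure 114 mm over their backs; the gripper's body (76 mm by 85 mm) begins 54 mm behind the grasp point. The pads swing forward as they close: fully open they stand 13 mm farther back than shut.
Start: joints at [1.141, 0.321, -0.07, 1.45, 0.023, 1.371, -0.057], TCP at [0.279, -0.587, 0.231] pointing down, gripper open.
Joint ranges: [-2.86, 2.86], [-0.3, 2.09], [-1.38, 1.24], [0.06, 2.45], [-1.56, 4.7], [0.09, 2.05], [-2.69, 2.69]. Speed limits (rad/s): [2.57, 2.57, 3.14, 3.14, 3.14, 3.14, 3.14].

### API

Orientations are given as a 3x3 rotation matrix whose columns are the frame's x, y, z axes.
In Python, from plant import robot gives the robot as it stands.
- The arm moves only by the shell command python3 -m creep 'ROWS'. ROWS is a JSON object of lists of equal length, an entry for each row: "linear": the shift along the world's x, y, z in cm, a list of three; "angular": the turn, a rotation vector about the world's x, y, z in rad, a list of three; "hand": the finger opening in cm, from 0 to 8.54. A call has 1 to 10 rows; each row is the pose to reach, as a shift and turn from the pose commanded when the call began; what a row does not reach only later rows make up. A row lasts 1/10 s, in which the tool goes at most 50 mm and 8.59 degrees, less where a joint would pass 70% of its speed; a pose out of reach is approached as far as the arm can. A call with a gripper value outside its range is refused whole. The fingers move at their own pace and stop on an object; the grip force is fixed at half the most. Time passes only in rows, so rows that repeat a pose let the fingers close. It gives the time, the measured TCP pose, the force and the opening at its end, in the units of the state.
- robot.observe(): the state, without advancing time (a new reading comes with each control period).
- robot.get_image(name): name is "scene" or "top" or "wrist"; returns the picture (400x640x3 uint8, blue, green, red); there is no depth.
- robot.get_calibration(name): a dict with "fx", "fy", "cx", "cy" (pixels), "R" (3x3) and "t" (3): a world point X has camera coordinates R X + t. Camera axes: x right, y down, z forward; pixel columns grow to the right and rows downward; lengths in m; the calibration is good to about 2 mm. A picture is of the moment at which its call begins: read the wrist's pose just before it. get_calibration takes no time and is no camera call; for the wrist camera it gives the pose at the moment of the call.
- robot.sign_off(): hands the job in, once; it reports no verdict.
The state is a dict: "time_s": time; "joint_positions": joint angles; "joint_vel": joint speeds; "joint_torque": joint torques, N m; "eef_pos": TCP position; "orientation": TCP orientation; "wrist_force": force on the tool from outside, world axes, zero at the start; "wrist_torque": the same for the moment, N m; "finger_gap": finger opening in m.
Only numpy, scipy, OpenCV 4.12 (cv2) and the standard library are available. Lean on these libraries where they do the work, as an engineer would, in place of code of your own. Each camera call takes 0.05 s, during which the arm holds its last target. There are 200 camera calls.

## Working session

There is one attempt and no reset: what is moved stays moved. The work goes in short steps, Python scripts to look and compute and a shell command to move; the robot and the scene stay as the last step left them, time stands still between calls to the robot, and variables do not carry over. Pictures are saved under pics/ and viewed, about 8 in all and at most 12, crops included, and the job is handed in when it is done.

```bash
mkdir -p pics; ls
python3 - <<'E'
from plant import robot
import cv2,numpy as np
s=robot.observe();print(s['time_s'],s['eef_pos'],np.round(s['orientation'],3),s['finger_gap'])
for n in("top","scene"):
    c=robot.get_calibration(n);print(n,{k:np.round(v,4).tolist() for k,v in c.items()})
    cv2.imwrite(f"pics/{n}0.png",robot.get_image(n))
E
```

```text
pics
0.0 [ 0.27882557 -0.58656756  0.23021156] [[ 0.903  0.429 -0.001]
 [ 0.429 -0.903  0.002]
 [-0.    -0.002 -1.   ]] 0.08560992244200119
top {'fx': 362.532, 'fy': 362.532, 'cx': 320.0326, 'cy': 196.8146, 'R': [[-0.1492, -0.9888, 0.0007], [-0.9651, 0.1454, -0.2176], [0.2151, -0.0332, -0.976]], 't': [0.0496, 0.6716, 0.854]}
scene {'fx': 450.3653, 'fy': 450.3653, 'cx': 321.7012, 'cy': 201.2553, 'R': [[0.737, 0.6758, -0.0125], [0.5039, -0.5618, -0.6561], [-0.4504, 0.4772, -0.7546]], 't': [-0.4646, -0.2857, 1.5586]}
```

```bash
python3 -c "
import cv2
for n in('top','scene'):
    cv2.imwrite(f'pics/{n}0b.png',cv2.resize(cv2.imread(f'pics/{n}0.png'),(800,500),interpolation=cv2.INTER_CUBIC))"
```

```text
(no output)
```

View pics/top0b.png

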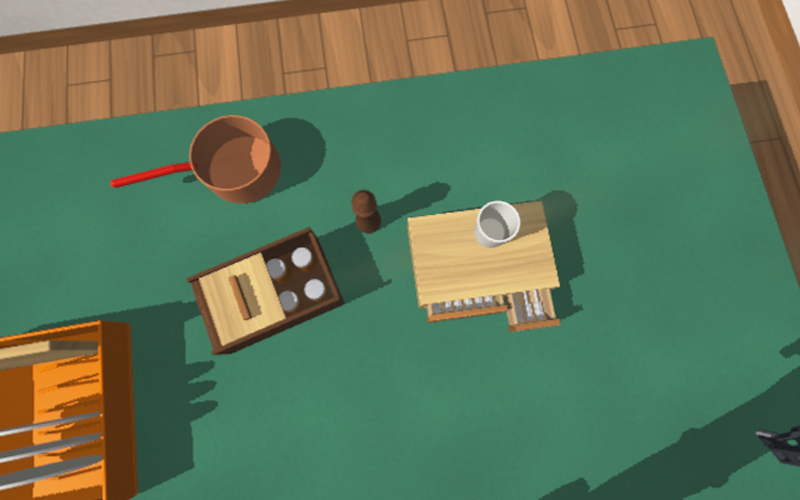

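View pics/scene0b.png

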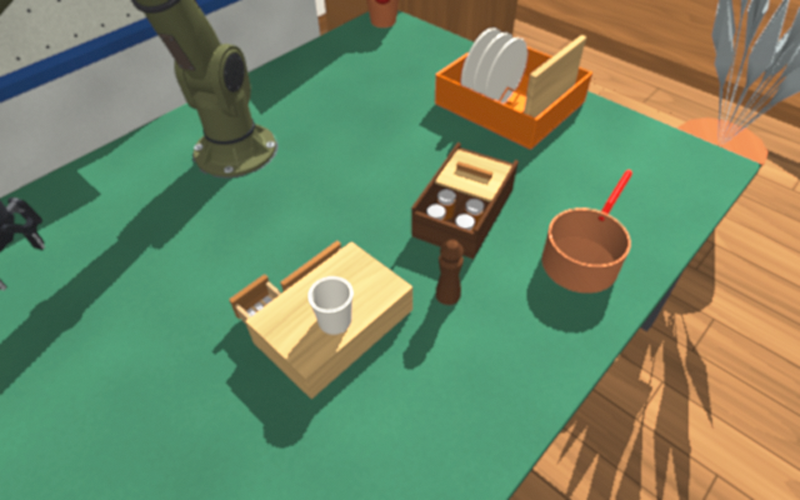

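The top view shows the chest right of centre (wide drawer left, narrow drawer right, both out towards the robot). The spice box is at left, with its open half facing right. I'll enlarge this area to read the corners.

```bash
python3 -c "
import cv2
a=cv2.imread('pics/top0.png')
b=cv2.resize(a[155:285,145:285],None,fx=4,fy=4,interpolation=cv2.INTER_CUBIC)
c=cv2.resize(a[155:275,318:458],None,fx=5,fy=5,interpolation=cv2.INTER_CUBIC)
cv2.imwrite('pics/box.png',b);cv2.imwrite('pics/chest.png',c)"
```

```text
(no output)
```

View pics/box.png

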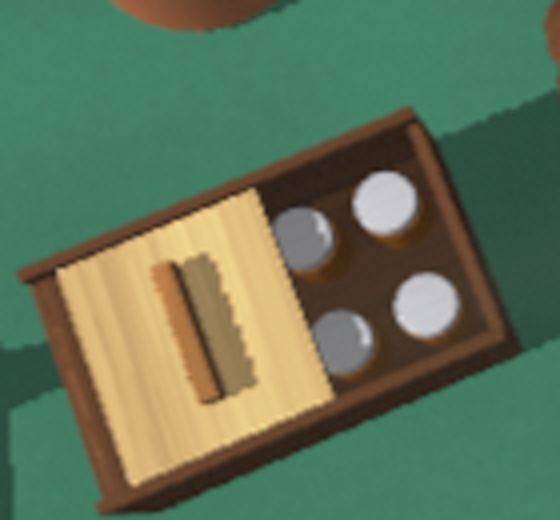

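View pics/chest.png

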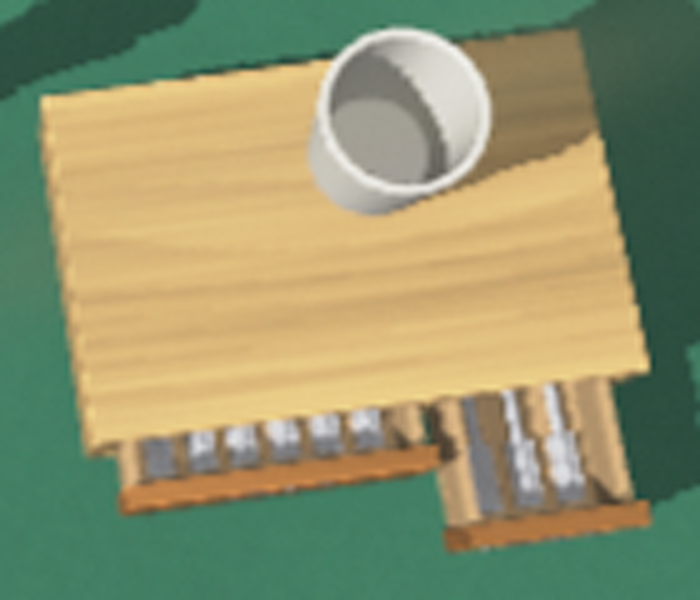

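Box crop: rim corners are about (22,275), (411,110), (503,338) and (100,505), the lid corners (57,268), (257,190), (333,397) and (133,487), and the strip top is centred near (188,332). Chest crop: the top corners are (42,97), (580,30), (650,372) and (85,450), and the drawer fronts have lower edges (122,513)-(438,468) and (447,550)-(650,522).

```bash
cat > h.py <<'E'
import numpy as np
from plant import robot
def ray(name,uv,z,c=None):
    c=c or robot.get_calibration(name);R=np.array(c['R']);t=np.array(c['t'])
    C=-R.T@t;d=R.T@np.array([(uv[0]-c['cx'])/c['fx'],(uv[1]-c['cy'])/c['fy'],1])
    return (C+d*(z-C[2])/d[2])
def fit(own,world):
    a=np.array(own);b=np.array(world)[:,:2];am,bm=a.mean(0),b.mean(0)
    H=(a-am).T@(b-bm);th=np.arctan2(H[0,1]-H[1,0],H[0,0]+H[1,1])
    M=np.array([[np.cos(th),-np.sin(th)],[np.sin(th),np.cos(th)]])
    o=bm-M@am;return o,th,M,(a@M.T+o-b)
E
python3 - <<'E'
from h import *
np.set_printoptions(precision=4,suppress=True)
c=robot.get_calibration('top');print('cam',-np.array(c['R']).T@c['t'])
B=lambda p,z:ray('top',(145+(p[0]+.5)/4-.5,155+(p[1]+.5)/4-.5),z)
K=lambda p,z:ray('top',(318+(p[0]+.5)/5-.5,155+(p[1]+.5)/5-.5),z)
w=[B(p,.096) for p in[(22,275),(411,110),(503,338),(100,505)]]
o,th,M,r=fit([(.08,.13),(.08,-.13),(-.08,-.13),(-.08,.13)],w);print('box',o,th,'\n',r)
for p in[(57,268),(257,190),(333,397),(133,487)]:print(' lid',M.T@(B(p,.092)[:2]-o))
for p in [(152,265),(175,262),(202,402),(222,398),(188,332)]:print(' strip',M.T@(B(p,.11)[:2]-o))
w=[K(p,.085) for p in[(42,97),(580,30),(650,372),(85,450)]]
o,th,M,r=fit([(.13,.14),(.13,-.14),(-.05,-.14),(-.05,.14)],w);print('chest',o,th,'\n',r)
for p,z in[((122,490),.0745),((438,448),.0745),((122,513),.0145),((438,468),.0145),((447,550),.0145),((650,522),.0145),((650,505),.0745),((447,532),.0745)]:print(' drw',M.T@(K(p,z)[:2]-o),K(p,z))
E
```

```text
cam [ 0.4719 -0.0203  0.9796]
box [0.623  0.2288] 0.2596987101013583 
 [[ 0.0042  0.0027]
 [ 0.0023 -0.0013]
 [-0.0012 -0.0022]
 [-0.0053  0.0008]]
 lid [0.0721 0.1088]
 lid [ 0.0694 -0.0211]
 lid [-0.0698 -0.0201]
 lid [-0.0723  0.108 ]
 strip [0.0452 0.0492]
 strip [0.0414 0.0358]
 strip [-0.0445  0.0484]
 strip [-0.047   0.0368]
 strip [-0.0019  0.0425]
chest [ 0.593  -0.2116] -0.020799371124214736 
 [[-0.0001  0.0004]
 [-0.0001  0.0012]
 [-0.0009  0.0008]
 [ 0.0011 -0.0024]]
 drw [-0.0722  0.1264] [ 0.5235 -0.0837  0.0745]
 drw [-0.0719 -0.0323] [ 0.5205 -0.2424  0.0745]
 drw [-0.0805  0.124 ] [ 0.5151 -0.086   0.0145]
 drw [-0.0787 -0.0451] [ 0.5134 -0.2551  0.0145]
 drw [-0.1214 -0.0421] [ 0.4708 -0.2512  0.0145]
 drw [-0.1208 -0.1505] [ 0.4691 -0.3596  0.0145]
 drw [-0.113  -0.1311] [ 0.4774 -0.3404  0.0745]
 drw [-0.113  -0.0293] [ 0.4794 -0.2386  0.0745]
```

Fit results: the wide drawer is about 27 mm open, the lid about 107 mm open, box yaw is 0.26 and chest yaw −0.02. Next I go above the spot in front of the wide drawer with the fingers shut.

```bash
python3 -m creep '{"linear":[[1.9,4.2,0],[3.8,8.4,0],[5.7,12.6,0],[7.6,16.9,0],[9.5,21.2,0],[11.4,25.5,0],[13.3,29.8,0],[15.2,34,0],[17.1,38.3,0],[19.1,42.6,0]],"angular":[[0,0,-0.05],[0,0,-0.1],[0,0,-0.15],[0,0,-0.2],[0,0,-0.25],[0,0,-0.3],[0,0,-0.35],[0,0,-0.4],[0,0,-0.44],[0,0,-0.464]],"hand":[0,0,0,0,0,0,0,0,0,0]}'
python3 -m creep '{"linear":[[0,0,0],[0,0,0]],"angular":[[0,0,0],[0,0,0]],"hand":[0,0]}'
```

```text
time_s: 1.1
eef_pos: [0.4702, -0.1593, 0.2312]
orientation: [[1.0, -0.022, -0.0], [-0.022, -1.0, -0.0], [-0.0, 0.0, -1.0]]
wrist_force: [1.5, -0.0, -0.2]
finger_gap: -0.0005
time_s: 1.3
eef_pos: [0.4702, -0.16, 0.2311]
orientation: [[1.0, -0.017, -0.001], [-0.017, -1.0, -0.0], [-0.001, 0.0, -1.0]]
wrist_force: [0.4, -0.9, 0.3]
finger_gap: 0.0001
```

```bash
python3 -m creep '{"linear":[[0,0,-4],[0,0,-8],[0,0,-12],[0,0,-16],[0,0,-18],[0,0,-18.5],[0,0,-18.5]],"angular":[[0,0,0],[0,0,0],[0,0,0],[0,0,0],[0,0,0],[0,0,0],[0,0,0]],"hand":[0,0,0,0,0,0,0]}'
python3 - <<'E'
from plant import robot
import cv2
cv2.imwrite('pics/top1.png',cv2.resize(robot.get_image('top')[155:285,300:460],None,fx=4,fy=4,interpolation=cv2.INTER_CUBIC))
E
```

```text
time_s: 2.0
eef_pos: [0.4692, -0.1622, 0.0459]
orientation: [[1.0, -0.022, -0.002], [-0.022, -1.0, 0.0], [-0.002, -0.0, -1.0]]
wrist_force: [-0.2, -0.1, 0.1]
finger_gap: 0.0001
```

View pics/top1.png

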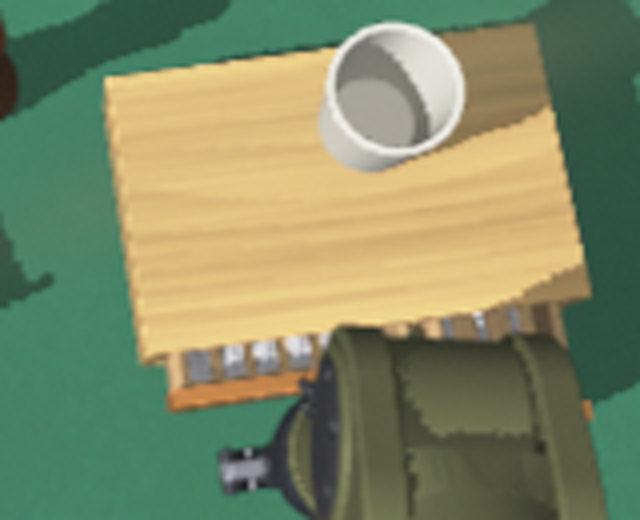

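The hand stands clear in front of the wide drawer (front edge at about (170-320, 400)), and nothing has been disturbed. Now a slow push.

```bash
python3 -m creep '{"linear":[[0.5,0,0],[1,0,0],[1.5,0,0],[2,0,0],[2.5,0,0],[3,0,0],[3.4,-0.1,0],[3.8,-0.1,0],[4.2,-0.1,0],[4.6,-0.1,0]],"angular":[[0,0,0],[0,0,0],[0,0,0],[0,0,0],[0,0,0],[0,0,0],[0,0,0],[0,0,0],[0,0,0],[0,0,0]],"hand":[0,0,0,0,0,0,0,0,0,0]}'
python3 -m creep '{"linear":[[0.3,0,0],[0.6,0,0],[0.9,0,0],[1.1,0,0],[1.3,0,0],[1.4,0,0],[1.4,0,0]],"angular":[[0,0,0],[0,0,0],[0,0,0],[0,0,0],[0,0,0],[0,0,0],[0,0,0]],"hand":[0,0,0,0,0,0,0]}'
```

```text
time_s: 3.05
eef_pos: [0.5158, -0.1619, 0.046]
orientation: [[1.0, -0.02, -0.001], [-0.02, -1.0, 0.0], [-0.001, -0.0, -1.0]]
wrist_force: [-2.3, 1.4, 0.7]
finger_gap: -0.0
time_s: 3.75
eef_pos: [0.5303, -0.1623, 0.0464]
orientation: [[1.0, -0.02, 0.0], [-0.02, -1.0, -0.0], [0.0, 0.0, -1.0]]
wrist_force: [-1.7, -0.6, -0.4]
finger_gap: 0.0
```

Contact shows at about 2 N. From here I go on in 1 mm steps until the force rises.

```bash
for i in 1 2 3; do python3 -m creep '{"linear":[[0.05,0,0],[0.1,0,0],[0.1,0,0]],"angular":[[0,0,0],[0,0,0],[0,0,0]],"hand":[0,0,0]}' | grep -E 'eef|force'; done
```

```text
eef_pos: [0.5312, -0.1623, 0.0464]
wrist_force: [-2.2, 0.0, -0.9]
eef_pos: [0.5322, -0.1623, 0.0464]
wrist_force: [-1.3, -0.5, -1.1]
eef_pos: [0.5332, -0.1623, 0.0464]
wrist_force: [-1.9, -1.0, 0.4]
```

```bash
python3 -m creep '{"linear":[[0.05,0,0],[0.1,0,0],[0.1,0,0]],"angular":[[0,0,0],[0,0,0],[0,0,0]],"hand":[0,0,0]}' | grep -E 'eef|force'
```

```text
eef_pos: [0.5342, -0.1622, 0.0464]
wrist_force: [-0.8, -1.7, -0.2]
```

```bash
python3 -m creep '{"linear":[[0.05,0,0],[0.1,0,0],[0.1,0,0]],"angular":[[0,0,0],[0,0,0],[0,0,0]],"hand":[0,0,0]}' | grep -E 'eef|force'
```

```text
eef_pos: [0.5342, -0.1622, 0.0464]
wrist_force: [-5.2, -1.3, 3.4]
```

The drawer hit its stop at TCP x = 0.534, with 5 N. I back off, lift, look at the chest, and go over to the lid.

```bash
python3 -m creep '{"linear":[[-1,0,0],[-3,0,0],[-4,0,2],[-4,0,6],[-4,0,10],[-4,0,14],[-4,0,16],[-3,4,16],[-2,8,16],[-1,12,16]],"angular":[[0,0,0],[0,0,0],[0,0,0],[0,0,0],[0,0,0],[0,0,0],[0,0,0],[0,0,0.02],[0,0,0.05],[0,0,0.08]],"hand":[0,0,0,0,0,0,0,0,0,0]}'
python3 -m creep '{"linear":[[1,4.5,0],[2,9,0],[3,13.5,0],[4,18,0],[5,22.5,0],[6,27,0],[6.8,31.5,0],[7.4,35.6,0],[7.4,35.6,0],[7.4,35.6,0]],"angular":[[0,0,0.03],[0,0,0.06],[0,0,0.1],[0,0,0.13],[0,0,0.16],[0,0,0.2],[0,0,0.2],[0,0,0.2],[0,0,0.2],[0,0,0.2]],"hand":[0,0,0,0,0,0,0,0,0,0]}'
python3 - <<'E'
from plant import robot
import cv2
cv2.imwrite('pics/top2.png',cv2.resize(robot.get_image('top')[150:300,140:460],None,fx=2.5,fy=2.5,interpolation=cv2.INTER_CUBIC))
E
```

```text
time_s: 6.25
eef_pos: [0.5258, -0.0401, 0.2071]
orientation: [[0.998, 0.061, 0.003], [0.061, -0.998, 0.0], [0.003, -0.0, -1.0]]
wrist_force: [0.6, -0.6, 0.1]
finger_gap: 0.0001
time_s: 7.25
eef_pos: [0.5981, 0.3162, 0.2061]
orientation: [[0.966, 0.26, -0.0], [0.26, -0.966, 0.001], [0.0, -0.001, -1.0]]
wrist_force: [-0.7, 0.6, -0.0]
finger_gap: -0.0001
```

View pics/top2.png

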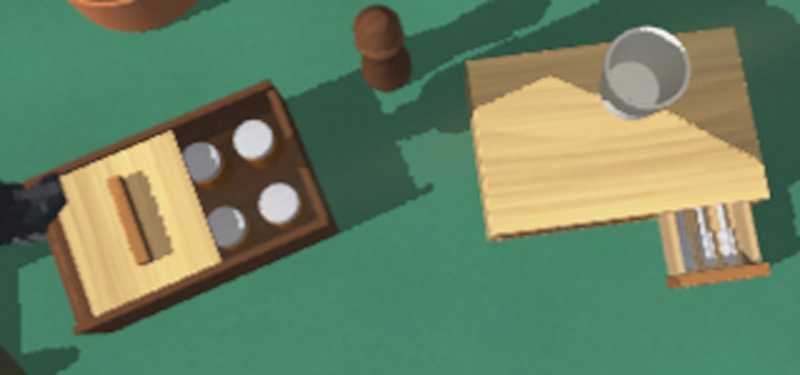

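The wide drawer is shut flush (edge at about (490,240)), the narrow one is still open, and the cup and mill are standing. The hand is behind the strip. I lower the tip to 0.101 m, checking the force.

```bash
python3 -m creep '{"linear":[[0,0,-4],[0,0,-7],[0,0,-9],[0,0,-9.5],[0,0,-10],[0,0,-10.4],[0,0,-10.4]],"angular":[[0,0,0],[0,0,0],[0,0,0],[0,0,0],[0,0,0],[0,0,0],[0,0,0]],"hand":[0,0,0,0,0,0,0]}'
python3 - <<'E'
from plant import robot
import cv2
cv2.imwrite('pics/scene2.png',cv2.resize(robot.get_image('scene')[80:220,300:460],None,fx=4,fy=4,interpolation=cv2.INTER_CUBIC))
E
```

```text
time_s: 8.0
eef_pos: [0.5996, 0.3138, 0.1031]
orientation: [[0.967, 0.256, 0.001], [0.256, -0.967, 0.0], [0.001, 0.0, -1.0]]
wrist_force: [0.1, 1.0, -0.5]
finger_gap: 0.0
```

View pics/scene2.png

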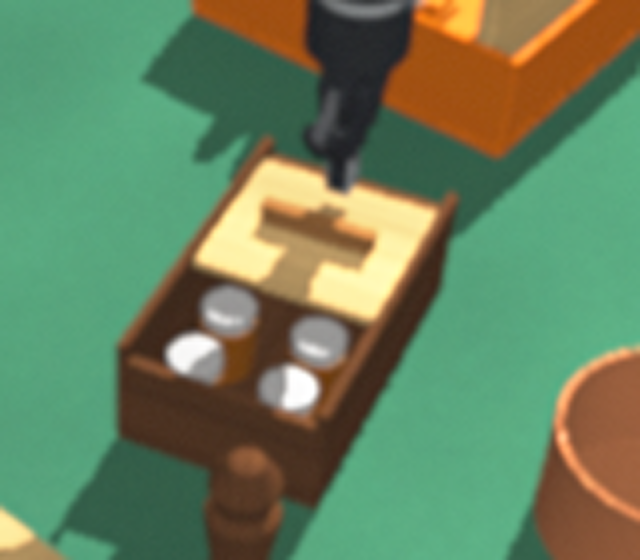

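The tip is just behind the strip and centred on it, clear of the lid. Slow push along own −y (world direction 0.257, −0.966).

```bash
python3 -m creep '{"linear":[[0,0,-0.2],[0.13,-0.48,-0.3],[0.26,-0.97,-0.3],[0.39,-1.45,-0.3],[0.51,-1.93,-0.3],[0.64,-2.41,-0.3],[0.77,-2.9,-0.3],[0.9,-3.38,-0.3],[1.03,-3.86,-0.3],[1.16,-4.35,-0.3]],"angular":[[0,0,0],[0,0,0],[0,0,0],[0,0,0],[0,0,0],[0,0,0],[0,0,0],[0,0,0],[0,0,0],[0,0,0]],"hand":[0,0,0,0,0,0,0,0,0,0]}'
python3 -m creep '{"linear":[[0.13,-0.48,0],[0.26,-0.97,0],[0.39,-1.45,0],[0.51,-1.93,0],[0.64,-2.41,0],[0.77,-2.9,0],[0.9,-3.38,0],[1.03,-3.86,0],[1.16,-4.35,0],[1.29,-4.83,0]],"angular":[[0,0,0],[0,0,0],[0,0,0],[0,0,0],[0,0,0],[0,0,0],[0,0,0],[0,0,0],[0,0,0],[0,0,0]],"hand":[0,0,0,0,0,0,0,0,0,0]}'
python3 - <<'E'
from plant import robot
import cv2
cv2.imwrite('pics/scene3.png',cv2.resize(robot.get_image('scene')[80:220,300:460],None,fx=4,fy=4,interpolation=cv2.INTER_CUBIC))
E
```

```text
time_s: 9.05
eef_pos: [0.6108, 0.2704, 0.0994]
orientation: [[0.966, 0.257, 0.0], [0.257, -0.966, 0.0], [0.0, -0.0, -1.0]]
wrist_force: [0.3, 1.7, -0.2]
finger_gap: 0.0002
time_s: 10.05
eef_pos: [0.6238, 0.2218, 0.0994]
orientation: [[0.966, 0.257, 0.0], [0.257, -0.966, 0.0], [0.0, 0.0, -1.0]]
wrist_force: [0.9, 2.2, 0.0]
finger_gap: -0.0
```

View pics/scene3.png

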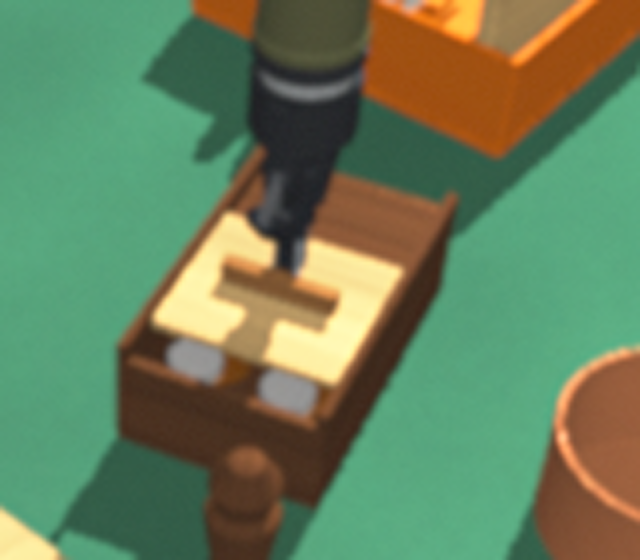

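The lid is following the fingertip at about 2 N and the box corners have not moved ((455,195), (120,345)). About 35 mm remain.

```bash
python3 -m creep '{"linear":[[0.1,-0.39,0],[0.21,-0.77,0],[0.31,-1.16,0],[0.41,-1.55,0],[0.51,-1.93,0],[0.59,-2.22,0],[0.67,-2.51,0],[0.69,-2.61,0],[0.69,-2.61,0]],"angular":[[0,0,0],[0,0,0],[0,0,0],[0,0,0],[0,0,0],[0,0,0],[0,0,0],[0,0,0],[0,0,0]],"hand":[0,0,0,0,0,0,0,0,0]}'
for i in 1 2 3; do python3 -m creep '{"linear":[[0.01,-0.05,0],[0.03,-0.1,0],[0.03,-0.1,0]],"angular":[[0,0,0],[0,0,0],[0,0,0]],"hand":[0,0,0]}' | grep -E 'eef|force'; done
```

```text
time_s: 11.0
eef_pos: [0.6304, 0.1955, 0.0993]
orientation: [[0.967, 0.257, -0.0], [0.257, -0.967, -0.001], [-0.001, 0.001, -1.0]]
wrist_force: [0.3, -0.1, -0.7]
finger_gap: 0.0001
eef_pos: [0.6304, 0.1952, 0.0992]
wrist_force: [0.3, 1.1, 1.2]
eef_pos: [0.6308, 0.1939, 0.0992]
wrist_force: [-1.5, 1.6, 0.4]
eef_pos: [0.6312, 0.1928, 0.0993]
wrist_force: [-1.7, 1.2, 0.2]
```

```bash
for i in 1 2 3; do python3 -m creep '{"linear":[[0.01,-0.05,0],[0.03,-0.1,0],[0.03,-0.1,0]],"angular":[[0,0,0],[0,0,0],[0,0,0]],"hand":[0,0,0]}' | grep -E 'eef|force'; done
```

```text
eef_pos: [0.6316, 0.1919, 0.0993]
wrist_force: [-1.3, 1.8, 0.3]
eef_pos: [0.632, 0.1909, 0.0993]
wrist_force: [-1.3, 0.4, -0.4]
eef_pos: [0.6323, 0.1899, 0.0993]
wrist_force: [-2.3, 0.6, -0.9]
```

```bash
python3 -m creep '{"linear":[[0.01,-0.05,0],[0.03,-0.1,0],[0.03,-0.1,0]],"angular":[[0,0,0],[0,0,0],[0,0,0]],"hand":[0,0,0]}' | grep -E 'eef|force'
```

```text
eef_pos: [0.6326, 0.1889, 0.0993]
wrist_force: [-1.9, 0.9, 0.1]
```

```bash
python3 -m creep '{"linear":[[0.01,-0.05,0],[0.03,-0.1,0],[0.03,-0.1,0]],"angular":[[0,0,0],[0,0,0],[0,0,0]],"hand":[0,0,0]}' | grep -E 'eef|force'
```

```text
eef_pos: [0.6329, 0.1879, 0.0993]
wrist_force: [-1.4, 0.2, 0.8]
```

```bash
python3 -m creep '{"linear":[[0.01,-0.05,0],[0.03,-0.1,0],[0.03,-0.1,0]],"angular":[[0,0,0],[0,0,0],[0,0,0]],"hand":[0,0,0]}' | grep -E 'eef|force'
```

```text
eef_pos: [0.6332, 0.1869, 0.0993]
wrist_force: [-1.1, 0.6, 0.1]
```

I expected the stop by now, so I look before pushing further.

Run:
```python
from plant import robot
import cv2
cv2.imwrite('pics/scene4.png',cv2.resize(robot.get_image('scene')[110:210,315:445],None,fx=6,fy=6,interpolation=cv2.INTER_CUBIC))
```

```text
(no output)
```

View pics/scene4.png

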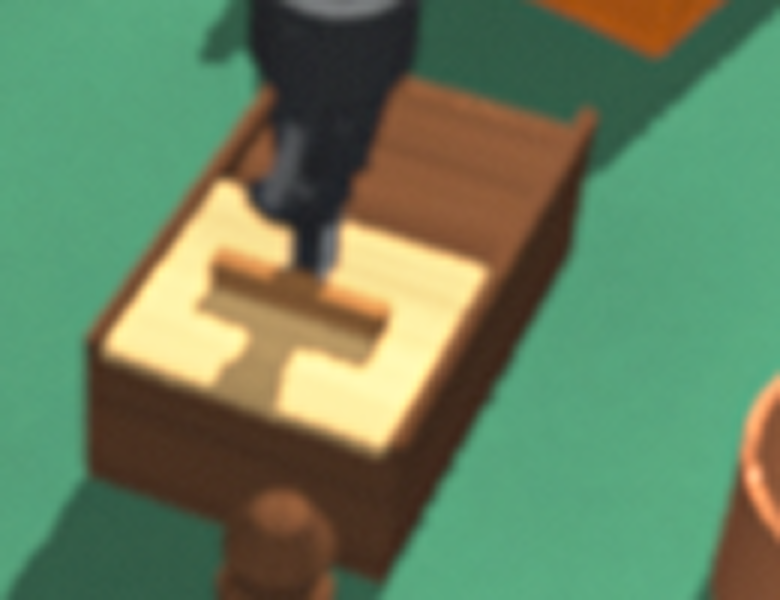

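The lid now covers the jars, with its front edge (105,355)-(380,450) almost at the end of the box. The rim corner is unmoved (413, 129 in the full picture). More single-millimetre steps follow.

```bash
python3 -m creep '{"linear":[[0.01,-0.05,0],[0.03,-0.1,0],[0.03,-0.1,0]],"angular":[[0,0,0],[0,0,0],[0,0,0]],"hand":[0,0,0]}' | grep -E 'eef|force'
```

```text
eef_pos: [0.6334, 0.1864, 0.0994]
wrist_force: [-2.0, 1.3, -1.0]
```

```bash
python3 -m creep '{"linear":[[0.01,-0.05,0],[0.03,-0.1,0],[0.03,-0.1,0]],"angular":[[0,0,0],[0,0,0],[0,0,0]],"hand":[0,0,0]}' | grep -E 'eef|force'
```

```text
eef_pos: [0.6334, 0.1862, 0.0994]
wrist_force: [-2.2, 4.5, 0.1]
```

The tip no longer advances and the force went up to about 5 N, so the lid is at its stop. I retreat, lift, and move clear for a last look.

```bash
python3 -m creep '{"linear":[[-0.2,0.8,0],[-0.5,2,0],[-0.5,2,4],[-0.5,2,8],[-0.5,2,12],[-4,4,13],[-7,7,13],[-10,10,13],[-10,10,13],[-10,10,13]],"angular":[[0,0,0],[0,0,0],[0,0,0],[0,0,0],[0,0,0],[0,0,0],[0,0,0],[0,0,0],[0,0,0],[0,0,0]],"hand":[0,0,0,0,0,0,0,0,0,0]}'
python3 - <<'E'
from plant import robot
import cv2
cv2.imwrite('pics/top5.png',cv2.resize(robot.get_image('top')[150:300,140:460],None,fx=2.5,fy=2.5,interpolation=cv2.INTER_CUBIC))
E
```

```text
time_s: 15.35
eef_pos: [0.5331, 0.2863, 0.23]
orientation: [[0.966, 0.26, 0.002], [0.26, -0.966, -0.001], [0.002, 0.002, -1.0]]
wrist_force: [0.8, -1.1, -0.5]
finger_gap: 0.0
```

View pics/top5.png

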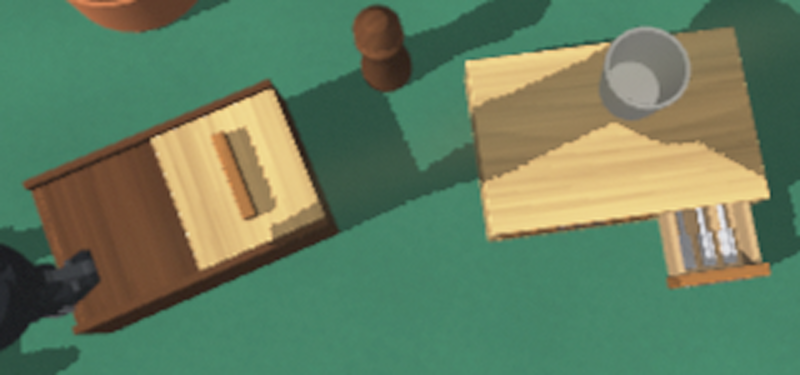

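The lid covers the jars fully and the wide drawer is flush. Box corners (270,82) and (28,185), chest corners (487,240) and (768,198), cup, mill and narrow drawer all sit where they did in the earlier picture. The arm is clear, so I hand in.

```bash
python3 -c "
from plant import robot
print(robot.sign_off())"
```

```text
the job is handed in; nothing more can be done
None
```

I pushed the wide drawer and the lid shut with closed fingertips and handed the job in at about 15.4 s; the sign-off reports no verdict. I pushed each at 0.05 m/s or less, in 1 mm steps near the end, until the tip stopped moving. The force at the stop was about 5–6 N for the drawer and 5 N for the lid.

In the last top picture:
- **Shut:** the wide drawer looks flush with the chest, and the lid fully covers the jars.
- **Unmoved:** the chest, spice box, narrow drawer, cup and pepper mill show no visible shift.
- **Robot:** the arm stood clear, with the wrist force near zero.

The lid stopped about 1 mm past where I had calculated, which is within the measuring error. The first fit of the spice box corners was off by up to about 5 mm, so I went by the contact force rather than position. No check failed.

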